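# File the burr off a sawn frame rail

## Robot

A 6-joint arm with a two-finger parallel gripper is mounted at the origin on the work surface. World frame = base frame: x ahead of the robot, y to its left, z up, the work surface at z = 0. Lengths are in m, angles in rad, forces in N, time in s.
With the tool pointing down it reaches from about 0.35 to 0.975 m from the base axis. Payload 4.9 kg.
Tool frame: the origin (TCP) lies on the mounting face of the last link; the fingertips stand 173 mm ahead of it and the grasp point (between the pads) lies 155 mm ahead of it; z points along the fingers, y is the direction in which the jaws open and shut (so a half turn about z gives the same grasp; the last joint's range is limited). The gripper opens to 85 mm and grips with 20 to 120 N. Pads are 22 mm wide; open, the fingers measure 114 mm over their backs; the gripper's body (76 mm by 85 mm) begins 54 mm behind the grasp point. The pads swing forward as they close: fully open they stand 13 mm farther back than shut.
Start: joints at [0.999, 0.053, 1.613, -0, 1.476, -0.119], TCP at [0.273, 0.562, 0.405] pointing down, gripper open.
Joint ranges: [-3.01, 3.01], [-1.01, 2.22], [0.06, 2.58], [-1.02, 4.17], [0.09, 2.62], [-3.14, 3.14]. Speed limits (rad/s): [2.57, 2.57, 3.14, 3.14, 3.14, 3.14].

## Interface

Orientations are given as a unit quaternion [w, x, y, z].
In Python, from plant import manip gives the robot as it stands.
- The arm moves only by the tool play_rows, never from a script. Its argument "increments" is a list of rows, each an object with "offset": the shift along the tool's x, y, z in mm, a list of three; "twist": the turn about the tool's z in rad; "grip": the opening, from 0 (shut) to 1 (fully open). In form: [{"offset": [dx, dy, dz], "twist": twist, "grip": grip}, ...]. A call has 1 to 5 rows; each row is the pose to reach, as a shift and turn from the pose commanded when the call began, along the tool's axes at that moment; what a row does not reach only later rows make up. A row lasts 1/12 s, in which the tool goes at most 41.7 mm and 7.16 degrees, less where a joint would pass 70% of its speed; a pose out of reach is approached as far as the arm can. A call with a gripper value outside its range is refused whole. The fingers move at their own pace and stop on an object; the grip force is fixed at half the most. Time passes only in rows, so rows that repeat a pose let the fingers close. It gives the time, the measured TCP pose, the force and the opening at its end, in the units of the state.
- manip.state(): the state, without advancing time (a new reading comes with each control period).
- manip.grab_frame(name): name is "scene" or "side" or "wrist"; returns the picture (420x560x3 uint8, blue, green, red); there is no depth.
- manip.get_calibration(name): a dict with "fx", "fy", "cx", "cy" (pixels), "k1" (the pictures are not rectified: a ray, as slopes to the right and down, at radius r is drawn at 1 + k1 r^2 times it, then the intrinsics apply), "T" (4x4, takes a point from camera to world coordinates). Camera axes: x right, y down, z forward; pixel columns grow to the right and rows downward; lengths in m; the calibration is good to about 2 mm. A picture is of the moment at which its call begins: read the wrist's pose just before it. get_calibration takes no time and is no camera call; for the wrist camera it gives the pose at the moment of the call.
- manip.job_done(): hands the job in, once; it reports no verdict.
Trained networks look in the newest picture that a camera, given by its name, has taken for a name from the list of things; names that differ only in an ending like _2 or _b are one class to them, and where a whole thing is asked for, a point or a joint stands for the part that bears it (a point fixed in the world has none). Each returns a list of dicts, best first, with "p" (0 to 1); they miss things now and then, are a little off and sometimes report something else, mostly with a low value. They report only what shows in the picture. A call takes as long as a camera call.
- manip.boxes_of(query, camera): "xyz" ([x, y, z] in m, in the coordinates of the camera as it stood for that picture, good to about 4 mm: the middle of the surface that is visible of it).
- manip.tip_of(query, camera): "xyz" ([x, y, z] in m, in the coordinates of the camera as it stood for that picture, good to about 4 mm: a listed point, or the origin of a listed thing).
The state is a dict: "time": time; "joint_pos": joint angles; "joint_vel": joint speeds; "joint_efforts": joint torques, N m; "tool_pos": TCP position; "tool_rot": TCP orientation; "contact_force": force on the tool from outside, world axes, zero at the start; "ft_torque": the same for the moment, N m; "gripper_width": opening from 0.0 (shut) to 1.0 (fully open).
Only numpy, scipy, OpenCV 4.12 (cv2) and the standard library are available. Lean on these libraries where they do the work, as an engineer would, in place of code of your own. Each camera call takes 0.05 s, during which the arm holds its last target. There are 200 camera calls.

## Task

Take the block file from its tray and file down the burr on the sawn end of the aluminium frame rail in the vice until it is flush: at least three strokes, pushing away from the vice's screw handle with the toe leading, each beginning with the front third of the sole on the burr and ending with the rear third on it. Press firmly but not hard (about 10 N), file on the forward strokes only and lift the file clear on every return, and keep the fingers off the work. Then lay the file back flat in the middle of its tray, lengthwise, and do not disturb the things standing around.

Things in the scene. Friction and masses are not known exactly. Their poses are not given: they have to be found in the camera images.
- vise: small grey bench vice, fixed; origin under its middle, on the table; z up, +x = the forward filing direction. A screw with a cross handle sticks out at the -x end (91 mm from the middle, 40 mm up). Base 150 x 100 mm, jaws' tops 70 mm up. An aluminium rail, 30 mm (vice x) by 44 mm, stands upright between the jaws over the vice's middle, sawn end up.
- jaws (a point): middle of the jaws, level with their tops (70 mm above the table), axes as the vice's. The rail's flat sawn end is 50 to 58 mm above this point: how far it sticks out differs every time and is not measured, so find it by feel. The rubber-lined jaws let the rail sink about 0.2 mm per newton of pressing.
- burr (a joint): burr: lip 40 mm (vice y) by 9 mm on the rail end's -x edge, 9 to 18 mm to -x of the vice's middle, 6.3 mm high at value 0. Forward file drag moves it slowly forward and down (per 0.010: 8.7 mm, 5 mm): not below about 5 N pressing, 3 to 5 mm of value per second at 10 N. Pressing alone does nothing below 10 N. Value in m, 0 to 0.002 at start; 0.012 = flush (stop), above 0.0097 counts.
- rail (a joint): how far the drag of the file has shifted the rail in its rubber jaws along the vice's x, m: 0 at rest, plus when dragged forward, minus when dragged backward; springs back, about 0.33 mm per newton.
- file_grip (a point): centre of the wooden bar grip of the block file (about 350 g), midway along the file, 48 mm above its flat sole; x towards the toe, z up. The grip is 110 mm long, 22 mm wide, from 36 to 60 mm above the sole, carried on two posts; grip it firmly across its width from above. At the start the file lies in its tray, toe pointing away from the robot (within about 0.5 rad).
- file_toe (a point): middle of the toe end of the file's sole, on the underside, 85 mm ahead of the grip's centre. The sole is flat dark steel, 170 mm long (85 mm each way from the middle), 26 mm wide, 5 mm thick, its last 30 mm at the toe narrowed to 16 mm.
- tray: open wooden tray fixed to the table, 220 mm (its x) by 90 mm, walls 5 mm thick and 18 mm high, floor 5 mm thick; origin under its middle, on the table. Vice and tray may be on either side.
- tape_roll: cardboard tape core standing flat, 90 mm across, 24 mm high, open in the middle; origin at its underside; to be left alone
- offcut: upright offcut of the same aluminium rail, 30 x 44 mm, 50 mm high; origin at its underside; to be left alone
- brush_pot: empty steel pot, 80 mm across, 100 mm high; origin at its underside; to be left alone
- glue_bottle: white bottle, 56 mm across, 140 mm high; origin at its underside; to be left alone
- paint_tin: steel can, 72 mm across, 80 mm high; origin at its underside; to be left alone

How it is judged:
On the way, in this order (a step that is already met when the one before it is completed fails the run):
1. first stroke begins: front of the sole on the work, over 3 N (toe under 60 mm ahead of the vice's middle) (x of file_toe in the frame of vise below 0.06 m and contact force between file and vise above 3 N), for 0.05 s.
2. first stroke ends: rear of the sole on the work, over 3 N (toe over 100 mm ahead of the vice's middle) (x of file_toe in the frame of vise above 0.1 m and contact force between file and vise above 3 N), for 0.05 s.
3. the file is lifted clear and brought back for the second stroke (x of file_toe in the frame of vise below 0.06 m and contact force between file and vise below 0.2 N), for 0.05 s.
4. second stroke begins: front of the sole on the work, over 3 N (toe under 60 mm ahead of the vice's middle) (all of step 1), for 0.05 s.
5. second stroke ends: rear of the sole on the work, over 3 N (toe over 100 mm ahead of the vice's middle) (all of step 2), for 0.05 s.
6. the file is lifted clear and brought back for the third stroke (all of step 3), for 0.05 s.
7. third stroke begins: front of the sole on the work, over 3 N (toe under 60 mm ahead of the vice's middle) (all of step 4), for 0.05 s.
8. third stroke ends: rear of the sole on the work, over 3 N (toe over 100 mm ahead of the vice's middle) (all of step 5), for 0.05 s.
At the end, for the whole second after the job is handed in: The burr is flush (its value above 0.0097 m, less than 1.5 mm left standing) and the file lies released, flat and at rest on the tray's floor, its grip within 35 mm of the tray's middle and its length within 0.3 rad of the tray's (value of joint burr above 0.0097 m and horizontal distance between file_grip and tray below 0.035 m and angle between the x axis of file_grip and the x axis of tray, either way round below 0.3 rad and height (world z) of file_grip below 0.058 m and angle between file_grip's own z axis and vertical below 0.1 rad and linear speed of file below 0.02 m/s and contact force between file and the fingers below 0.1 N); the robot touches nothing.
It fails at once if the file is dragged backward over the work (the rail shifted back by more than 1 mm, about 3 N) (value of joint rail below -0.001 m).
It fails at once if the file is pressed on the work or vice with more than 25 N (contact force between file and vise above 25 N).
It fails at once if the fingers push on the work or vice (over 3 N) (contact force between the fingers and vise above 3 N).
It fails at once if one of the other things is moved more than 30 mm (distance of any of tape_roll, offcut, brush_pot, glue_bottle, paint_tin from where it was at the start of the episode above 0.03 m).
It also fails if it takes over 72 s, if anything falls off the work surface, if the arm or the gripper's body presses on something with over 40 N, if the wrist force passes 120 N, or if a joint passes its speed limit or range.

## Working session

There is one attempt and no reset: what is moved stays moved. The work goes in short steps, Python scripts to look and compute and a tool call to move; the robot and the scene stay as the last step left them, time stands still between calls to the robot, and variables do not carry over. Pictures are saved under pics/ and viewed, about 8 in all and at most 12, crops included, and the job is handed in when it is done.

Besides the shell and the picture viewer there is one more tool, called after "Request:" by a JSON object that holds its "fn" and its "kwargs", one argument or row to a line. play_rows: Moves the arm, as the interface text tells. Its arguments: {"type":"object","properties":{"increments":{"type":"array"}},"required":["increments"]}

```bash
mkdir -p pics; ls; cat > h.py <<'E'
import numpy as np, cv2
from plant import manip
from scipy.spatial.transform import Rotation as R
np.set_printoptions(precision=4,suppress=True)
def w(cam,p,T=None):
    T=np.array(manip.get_calibration(cam)["T"]) if T is None else T
    return (T@np.r_[p,1])[:3]
def rot(): 
    q=manip.state()["tool_rot"]; return R.from_quat([q[1],q[2],q[3],q[0]])
def snap(cam,name):
    T=np.array(manip.get_calibration(cam)["T"]); im=manip.grab_frame(cam); cv2.imwrite(f"pics/{name}.png",im); return im,T
def st():
    s=manip.state(); print("t",round(s["time"],3),"p",np.array(s["tool_pos"]),"q",np.array(s["tool_rot"]),"F",np.array(s["contact_force"]),"g",s["gripper_width"])
def proj(cam,P,T=None):
    c=manip.get_calibration(cam); T=np.array(c["T"]) if T is None else T
    p=np.linalg.inv(T)@np.r_[P,1]; x,y=p[0]/p[2],p[1]/p[2]; k=1+c["k1"]*(x*x+y*y)
    return np.array([c["fx"]*x*k+c["cx"],c["fy"]*y*k+c["cy"]])
def ray(cam,uv,z,T=None):
    c=manip.get_calibration(cam); T=np.array(c["T"]) if T is None else T
    K=np.array([[c["fx"],0,c["cx"]],[0,c["fy"],c["cy"]],[0,0,1.]])
    d=(np.array(uv,float)-[c["cx"],c["cy"]])/[c["fx"],c["fy"]]; r=d.copy()
    for _ in range(20): r=d/(1+c["k1"]*(r@r))
    v=T[:3,:3]@np.r_[r,1]; return T[:3,3]+v*(z-T[2,3])/v[2]
E
python3 - <<'E'
from h import *
st(); print(rot().as_matrix())
for c in ("scene","side"):
    im,T=snap(c,c+"0"); print(c,T[:3,3])
    for n in ("vise","jaws","file_grip","file_toe","tray","tape_roll","offcut","brush_pot","glue_bottle","paint_tin"):
        for d in manip.tip_of(n,c)[:2]: print(n,round(d["p"],2),w(c,d["xyz"],T),d["xyz"])
a=cv2.imread("pics/scene0.png");b=cv2.imread("pics/side0.png")
cv2.imwrite("pics/both.png",cv2.resize(np.hstack([a,b]),(1120,420))[:, :])
st()
E
```

```text
pics
t 0.0 p [0.2733 0.5618 0.4035] q [-0.0003  0.2245  0.9745 -0.001 ] F [ 0.3955 -0.9729  0.9613] g 1.0020208049176476
[[-0.8992  0.4375 -0.0011]
 [ 0.4375  0.8992 -0.0017]
 [ 0.0002 -0.002  -1.    ]]
scene [0.9942 0.2566 0.9807]
vise 0.84 [ 0.5559  0.1573 -0.0027] [0.1287, 0.1269, 1.066]
jaws 0.89 [0.5502 0.1642 0.0685] [0.1377, 0.0895, 1.0054]
file_grip 0.92 [ 0.5896 -0.2045  0.0516] [-0.2022, -0.0303, 1.0944]
file_toe 0.9 [ 0.6797 -0.1973  0.0026] [-0.2406, 0.0651, 1.0952]
tray 0.78 [ 0.5947 -0.21   -0.0001] [-0.2095, -0.0027, 1.1381]
tape_roll 0.73 [ 0.4483  0.0022 -0.0023] [0.0473, -0.0203, 1.1516]
offcut 0.96 [ 0.6006  0.0102 -0.0017] [-0.0212, 0.0968, 1.0821]
brush_pot 0.98 [0.5673 0.3932 0.0013] [0.328, 0.2344, 0.9988]
glue_bottle 0.85 [ 0.4569 -0.3773 -0.0044] [-0.2866, -0.1753, 1.2442]
paint_tin 0.89 [ 0.555  -0.3944  0.0017] [-0.3501, -0.1123, 1.2]
side [ 0.0516 -0.6021  0.7046]
vise 0.97 [ 0.5527  0.1602 -0.0019] [-0.0957, -0.006, 1.1498]
jaws 0.61 [0.5564 0.1579 0.0693] [-0.0899, -0.0622, 1.1064]
jaws 0.41 [0.5679 0.3992 0.    ] [-0.2323, -0.131, 1.3017]
file_grip 0.83 [ 0.5958 -0.2027  0.0528] [0.1647, 0.114, 0.9167]
file_grip 0.52 [ 0.4493 -0.0053  0.002 ] [-0.0737, 0.1109, 0.9951]
file_toe 0.85 [ 0.6738 -0.1932  0.0058] [0.2189, 0.1173, 0.9904]
tray 0.73 [ 0.5882 -0.2108 -0.0009] [0.1627, 0.1631, 0.9411]
tape_roll 0.95 [ 0.4476 -0.0009 -0.    ] [-0.0778, 0.111, 0.9982]
tape_roll 0.73 [0.5664 0.4004 0.0014] [-0.2342, -0.1321, 1.3008]
offcut 0.64 [0.6017 0.0105 0.0026] [0.0358, 0.0461, 1.0804]
brush_pot 0.77 [ 0.5654  0.3955 -0.0018] [-0.232, -0.1268, 1.2994]
glue_bottle 0.77 [ 0.4581 -0.378  -0.0005] [0.1648, 0.2935, 0.7742]
paint_tin 0.58 [ 0.5467 -0.3984 -0.0039] [0.2468, 0.2733, 0.8081]
t 1.1 p [0.2734 0.562  0.4047] q [-0.      0.2245  0.9745 -0.    ] F [-0.5468 -0.2206  0.1256] g 1.0003406868420552
```

View pics/scene0.png

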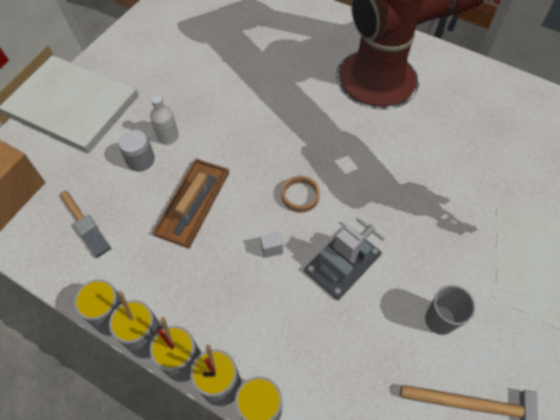

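View pics/side0.png

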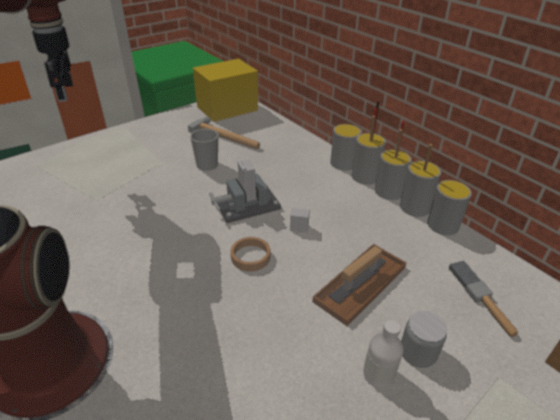

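The scene picture shows the file in its tray at about (190,200), vice at (345,260) with its handle at about (370,230), tape ring (300,193) and offcut (271,245). The side picture agrees. I'll zoom for the vice's yaw.

```bash
python3 - <<'E'
from h import *
a=cv2.imread("pics/scene0.png")
cv2.imwrite("pics/z1.png",np.hstack([cv2.resize(a[205:305,290:390],(400,400),interpolation=cv2.INTER_CUBIC),cv2.resize(a[150:250,145:245],(400,400),interpolation=cv2.INTER_CUBIC)]))
E
```

```text
(no output)
```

View pics/z1.png

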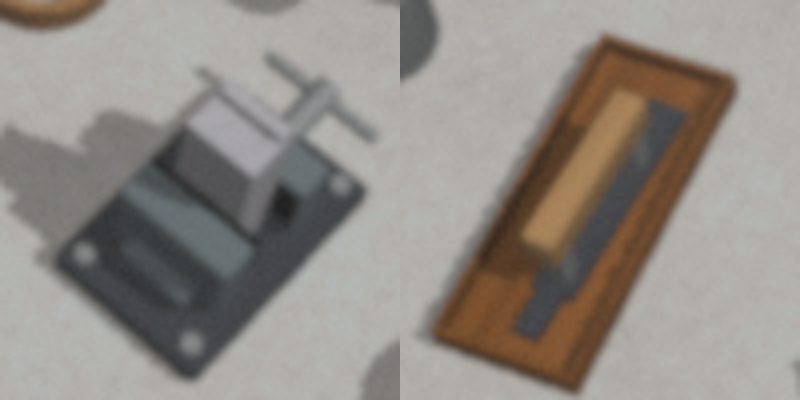

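The zoom shows the base corners at crop (58,262), (192,380), (366,190), with the handle at the upper right. The tray rim corners are at (604,36), (737,82), (578,390) and (433,335). The file lies toe down-left, on the tray's lower-right half.

```bash
python3 - <<'E'
from h import *
f=lambda p,o:[p[0]/4+o[0]-.4,p[1]/4+o[1]-.4]
V=[ray("scene",f(p,(290,205)),0.005) for p in [(58,262),(192,380),(366,190)]]
A,B,C=V; print("vise",V,"mid",(A+C)/2,"len",np.linalg.norm((A-B)[:2]),np.linalg.norm((B-C)[:2]),"yaw",np.arctan2(*(B-C)[1::-1]), np.arctan2(*(A-B)[1::-1])-np.pi/2)
t=[ray("scene",f((p[0]-400,p[1]),(145,150)),0.018) for p in [(604,36),(737,82),(578,390),(433,335)]]
print("tray",t,"mid",sum(t)/4,"yaw",[np.arctan2(*(t[i]-t[j])[1::-1]) for i,j in((3,0),(2,1))],np.arctan2(*(t[0]-t[1])[1::-1])+np.pi/2)
toe=ray("scene",f((525-400,338),(145,150)),0.01); heel=ray("scene",f((672-400,104),(145,150)),0.01)
print("file",toe,heel,np.arctan2(*(toe-heel)[1::-1]), np.linalg.norm(toe-heel))
g=[ray("scene",f((p[0]-400,p[1]),(145,150)),0.065) for p in [(632,93),(538,245)]]
print("grip",g,sum(g)/2,np.arctan2(*(g[1]-g[0])[1::-1]))
E
```

```text
vise [array([0.6121, 0.0982, 0.005 ]), array([0.636 , 0.1909, 0.005 ]), array([0.4904, 0.2258, 0.005 ])] mid [0.5513 0.162  0.005 ] len 0.09571294654774867 0.1497270137374191 yaw -0.23551943620414048 -3.3944710333948125
tray [array([ 0.4914, -0.2673,  0.018 ]), array([ 0.4798, -0.1783,  0.018 ]), array([ 0.6945, -0.1435,  0.018 ]), array([ 0.7073, -0.2334,  0.018 ])] mid [ 0.5933 -0.2056  0.018 ] yaw [np.float64(0.1555945382978111), np.float64(0.16081344901640898)] 0.12974768136813752
file [ 0.6805 -0.1912  0.01  ] [ 0.5083 -0.2072  0.01  ] 0.09243588735576495 0.17288632100935
grip [array([ 0.5409, -0.2049,  0.065 ]), array([ 0.6486, -0.1931,  0.065 ])] [ 0.5947 -0.199   0.065 ] 0.10972222319149878
```

Request:
{"fn": "play_rows", "kwargs": {
  "increments": [
    {"offset":[-155,-136,19],"twist":-0.55,"grip":1},
    {"offset":[-155,-136,19],"twist":-0.55,"grip":1},
    {"offset":[-155,-136,19],"twist":-0.55,"grip":1},
    {"offset":[-155,-136,19],"twist":-0.55,"grip":1},
    {"offset":[-155,-136,19],"twist":-0.55,"grip":1}
  ]
}}

```text
time: 1.52
tool_pos: [0.3518, 0.3744, 0.3861]
tool_rot: [0.0, -0.052, 0.999, 0.0]
contact_force: [1.5, -0.7, 0.9]
gripper_width: 1.001
```

Request:
{"fn": "play_rows", "kwargs": {
  "increments": [
    {"offset":[-61,-195,19],"twist":0,"grip":1},
    {"offset":[-61,-195,19],"twist":0,"grip":1},
    {"offset":[-61,-195,19],"twist":0,"grip":1},
    {"offset":[-61,-195,19],"twist":0,"grip":1},
    {"offset":[-61,-195,19],"twist":0,"grip":1}
  ]
}}

```text
time: 1.93
tool_pos: [0.4316, 0.1856, 0.3672]
tool_rot: [0.0, -0.048, 0.999, 0.0]
contact_force: [-0.0, -0.1, 0.5]
gripper_width: 1.004
```

Request:
{"fn": "play_rows", "kwargs": {
  "increments": [
    {"offset":[-61,-195,19],"twist":0,"grip":1},
    {"offset":[-61,-195,19],"twist":0,"grip":1},
    {"offset":[-61,-195,19],"twist":0,"grip":1},
    {"offset":[-61,-195,19],"twist":0,"grip":1},
    {"offset":[-61,-195,19],"twist":0,"grip":1}
  ]
}}

```text
time: 2.35
tool_pos: [0.5113, -0.0028, 0.3483]
tool_rot: [0.0, -0.048, 0.999, -0.0]
contact_force: [0.1, 0.2, 0.7]
gripper_width: 1.0
```

Request:
{"fn": "play_rows", "kwargs": {
  "increments": [
    {"offset":[-61,-195,19],"twist":0,"grip":1},
    {"offset":[-61,-195,19],"twist":0,"grip":1},
    {"offset":[-61,-195,19],"twist":0,"grip":1},
    {"offset":[-61,-195,19],"twist":0,"grip":1},
    {"offset":[-61,-195,19],"twist":0,"grip":1}
  ]
}}

```text
time: 2.77
tool_pos: [0.5911, -0.1911, 0.3289]
tool_rot: [0.0, -0.048, 0.999, -0.0]
contact_force: [0.3, 1.2, 0.3]
gripper_width: 1.005
```

```bash
cat >> h.py <<'E'
def go(P,head):
    """offset mm & twist to put TCP at P with tool x heading `head`"""
    s=manip.state(); m=rot().as_matrix(); h=np.arctan2(m[1,0],m[0,0])
    d=(head-h+np.pi)%(2*np.pi)-np.pi
    print("offset",m.T@(np.array(P)-s["tool_pos"])*1e3,"twist",-d,"head",h)
E
python3 - <<'E'
from h import *
st()
im,T=snap("wrist","w1")
for n in ("file_grip","file_toe","tray"):
    for d in manip.tip_of(n,"wrist")[:2]: print(n,round(d["p"],2),w("wrist",d["xyz"],T))
for n in ("file_grip",):
    for d in manip.boxes_of(n,"wrist")[:2]: print(n,round(d["p"],2),w("wrist",d["xyz"],T))
go([0.592,-0.201,.206],0.10-np.pi)
E
```

```text
t 2.767 p [ 0.5911 -0.1911  0.3289] q [ 0.0001 -0.0482  0.9988 -0.0001] F [0.3337 1.1866 0.3442] g 1.004959518234982
file_grip 0.68 [ 0.5958 -0.2042  0.0562]
file_toe 0.62 [ 0.6806 -0.2001 -0.0009]
file_toe 0.42 [0.5987 0.012  0.0011]
tray 0.73 [ 0.5909 -0.2057  0.0542]
file_grip 0.72 [ 0.5715 -0.2042  0.0651]
offset [ -0.3988 -12.5419 122.8067] twist -0.003214697903648478 head -3.0448073514934415
```

View pics/w1.png

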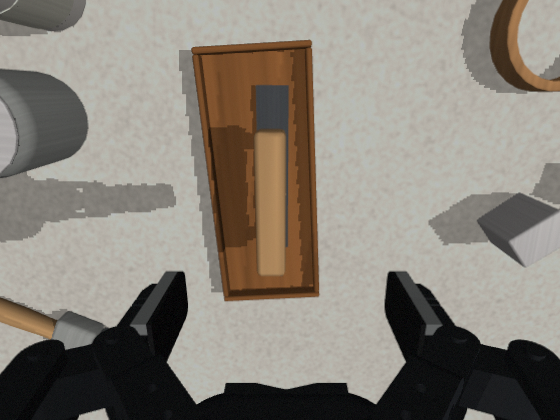

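The wrist view (up = towards the robot) shows the grip bar from (269,132) at the heel end to (271,275) at the toe end. The tray corners are (194,50), (311,43), (318,294) and (226,298).

```bash
python3 - <<'E'
from h import *
a=ray("wrist",(269,132),.065); b=ray("wrist",(271,275),.065); print("grip",a,b,(a+b)/2,np.linalg.norm(a-b),np.arctan2(*(b-a)[1::-1]))
t=[ray("wrist",p,.018) for p in [(194,50),(311,43),(318,294),(226,298)]]
print("tray",sum(t)/4,[np.arctan2(*(t[i]-t[j])[1::-1]) for i,j in((3,0),(2,1))], np.linalg.norm(t[2]-t[1]))
c=(a+b)/2
go([c[0],c[1],.206],np.arctan2(*(b-a)[1::-1])-np.pi)
E
```

```text
grip [ 0.5368 -0.2058  0.065 ] [ 0.643  -0.1955  0.065 ] [ 0.5899 -0.2006  0.065 ] 0.10669757999764591 0.09603691845479193
tray [ 0.587  -0.2086  0.018 ] [np.float64(0.1535862597027957), np.float64(0.15087932559178843)] 0.2128540126570712
offset [  1.6438 -11.9807 122.8083] twist 0.0007483836415596024 head -3.0448073514934415
```

Request:
{"fn": "play_rows", "kwargs": {
  "increments": [
    {"offset":[-1,-12,40],"twist":0,"grip":1},
    {"offset":[-1,-12,75],"twist":0,"grip":1},
    {"offset":[-1,-12,105],"twist":0,"grip":1},
    {"offset":[-1,-12,122],"twist":0,"grip":1},
    {"offset":[-1,-12,122],"twist":0,"grip":1}
  ]
}}

```text
time: 3.43
tool_pos: [0.5903, -0.1979, 0.202]
tool_rot: [-0.004, -0.049, 0.999, 0.002]
contact_force: [-0.1, 0.4, -0.5]
gripper_width: 0.995
```

Request:
{"fn": "play_rows", "kwargs": {
  "increments": [
    {"offset":[0,0,0],"twist":0,"grip":0},
    {"offset":[0,0,0],"twist":0,"grip":0},
    {"offset":[0,0,0],"twist":0,"grip":0},
    {"offset":[0,0,0],"twist":0,"grip":0},
    {"offset":[0,0,0],"twist":0,"grip":0}
  ]
}}

```text
time: 3.85
tool_pos: [0.5933, -0.2006, 0.209]
tool_rot: [0.001, -0.049, 0.999, -0.001]
contact_force: [0.3, 0.7, -0.1]
gripper_width: 0.296
```

Request:
{"fn": "play_rows", "kwargs": {
  "increments": [
    {"offset":[0,0,0],"twist":0,"grip":0},
    {"offset":[0,0,0],"twist":0,"grip":0},
    {"offset":[0,0,0],"twist":0,"grip":0},
    {"offset":[0,0,0],"twist":0,"grip":0},
    {"offset":[0,0,0],"twist":0,"grip":0}
  ]
}}

```text
time: 4.27
tool_pos: [0.5934, -0.2009, 0.2089]
tool_rot: [0.001, -0.049, 0.999, -0.0]
contact_force: [-0.9, 0.2, 6.2]
gripper_width: 0.245
```

Request:
{"fn": "play_rows", "kwargs": {
  "increments": [
    {"offset":[0,0,-20],"twist":0,"grip":0},
    {"offset":[0,0,-60],"twist":0,"grip":0},
    {"offset":[0,0,-100],"twist":0,"grip":0},
    {"offset":[0,0,-140],"twist":0,"grip":0},
    {"offset":[0,0,-180],"twist":0,"grip":0}
  ]
}}

```text
time: 4.68
tool_pos: [0.5921, -0.2003, 0.3875]
tool_rot: [-0.001, -0.049, 0.999, 0.001]
contact_force: [0.7, -0.7, -3.3]
gripper_width: 0.247
```

Request:
{"fn": "play_rows", "kwargs": {
  "increments": [
    {"offset":[5,38,0],"twist":0.07,"grip":0},
    {"offset":[10,76,0],"twist":0.14,"grip":0},
    {"offset":[14,114,0],"twist":0.21,"grip":0},
    {"offset":[19,152,0],"twist":0.28,"grip":0},
    {"offset":[24,190,0],"twist":0.34,"grip":0}
  ]
}}

```text
time: 5.1
tool_pos: [0.5493, -0.0123, 0.3859]
tool_rot: [-0.001, 0.123, 0.992, 0.0]
contact_force: [0.3, -0.2, -3.1]
gripper_width: 0.25
```

```bash
python3 - <<'E'
from h import *
st(); go([.509,.171,.385],-.24+np.pi)
E
```

```text
t 5.1 p [ 0.5493 -0.0123  0.3859] q [-0.0009  0.1231  0.9924  0.0001] F [ 0.3285 -0.2036 -3.1296] g 0.25025009294981415
offset [ 83.8907 167.8608   1.0786] twist -0.006900789210139369 head 2.8946918643796535
```

Request:
{"fn": "play_rows", "kwargs": {
  "increments": [
    {"offset":[17,34,0],"twist":0,"grip":0},
    {"offset":[34,67,0],"twist":0,"grip":0},
    {"offset":[50,101,0],"twist":0,"grip":0},
    {"offset":[67,134,0],"twist":0,"grip":0},
    {"offset":[84,168,0],"twist":-0.007,"grip":0}
  ]
}}

```text
time: 5.52
tool_pos: [0.5081, 0.171, 0.386]
tool_rot: [-0.001, 0.118, 0.993, -0.0]
contact_force: [0.5, 0.3, -3.2]
gripper_width: 0.246
```

```bash
python3 - <<'E'
from h import *
s0=manip.state()
V=np.array([.553,.160]);X=np.array([np.cos(.24),-np.sin(.24)]);Y=np.array([np.sin(.24),np.cos(.24)])
for c in ("scene","side","wrist"):
    im,T=snap(c,c+"2")
    for n in ("file_toe","file_grip","vise","jaws"):
        for d in manip.tip_of(n,c)[:2]:
            P=w(c,d["xyz"],T); print(c,n,round(d["p"],2),P,"visexy",(P[:2]-V)@X,(P[:2]-V)@Y)
st(); p=np.array(manip.state()["tool_pos"])[:2]; print((p-V)@X,(p-V)@Y); go([.509,.171,.385],-.24+np.pi)
a=cv2.imread("pics/side2.png"); b=cv2.imread("pics/wrist2.png")
cv2.imwrite("pics/z2.png",np.hstack([cv2.resize(a[80:240,180:320],(420,480),interpolation=cv2.INTER_CUBIC),cv2.resize(b,(380,285)) if 0 else cv2.copyMakeBorder(cv2.resize(b,(380,285)),0,195,0,0,0)]))
E
```

```text
scene file_toe 0.56 [ 0.4494  0.0024 -0.0003] visexy -0.06320250655991311 -0.17776830262601462
scene file_grip 0.66 [0.504  0.169  0.2306] visexy -0.04971134761936638 -0.002882127141492997
scene file_grip 0.3 [ 0.4451  0.0013 -0.0008] visexy -0.0671129694317535 -0.17981722549218698
scene vise 0.65 [ 0.5537  0.16   -0.0014] visexy 0.0006410683520225237 0.00017218345139851434
scene jaws 0.9 [0.5531 0.1641 0.0676] visexy -0.0008986603304416212 0.004019970097466566
side file_toe 0.9 [0.5897 0.1487 0.1852] visexy 0.0383318081759552 -0.002254609509626185
side file_grip 0.97 [0.5067 0.167  0.2301] visexy -0.04666681213776706 -0.004180513960692574
side vise 0.89 [ 0.5503  0.1591 -0.0014] visexy -0.0024424118119844014 -0.001562434562929225
side vise 0.54 [ 0.4482 -0.0017 -0.0008] visexy -0.06336254696370291 -0.1819457045099354
side jaws 0.7 [0.5578 0.1584 0.0711] visexy 0.00507320369381331 -0.0003843644619599835
wrist file_grip 0.98 [0.5089 0.1667 0.234 ] visexy -0.04437540850596859 -0.0039905157081215675
t 6.267 p [0.5094 0.1692 0.3871] q [0.    0.118 0.993 0.   ] F [-0.2423  0.6218 -2.7728] g 0.2445704899578812
-0.044534427380792024 -0.0014623368247982196
offset [0.8135 1.6909 2.1453] twist 0.003446219607490253 head 2.905038873197283
```

View pics/z2.png

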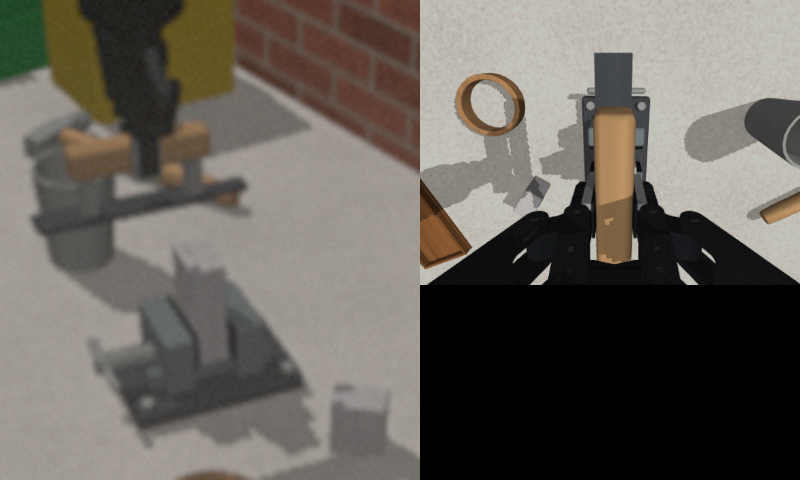

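The file hangs level, toe leading and in line with the vice, about 50 mm above the rail. Descending to feel for it.

Request:
{"fn": "play_rows", "kwargs": {
  "increments": [
    {"offset":[0,0,15],"twist":0,"grip":0},
    {"offset":[0,1,30],"twist":0,"grip":0},
    {"offset":[0,1,40],"twist":0,"grip":0},
    {"offset":[0,1,44],"twist":0,"grip":0},
    {"offset":[0,1,44],"twist":0,"grip":0}
  ]
}}

```text
time: 6.68
tool_pos: [0.5091, 0.1704, 0.3416]
tool_rot: [-0.001, 0.118, 0.993, -0.0]
contact_force: [-0.5, -0.2, -3.4]
gripper_width: 0.244
```

Request:
{"fn": "play_rows", "kwargs": {
  "increments": [
    {"offset":[0,0,1],"twist":0,"grip":0},
    {"offset":[0,0,2],"twist":0,"grip":0},
    {"offset":[0,0,3],"twist":0,"grip":0},
    {"offset":[0,0,3],"twist":0,"grip":0}
  ]
}}

```text
time: 7.02
tool_pos: [0.5096, 0.1705, 0.3406]
tool_rot: [0.0, 0.118, 0.993, 0.0]
contact_force: [-0.3, -0.6, -2.7]
gripper_width: 0.248
```

Request:
{"fn": "play_rows", "kwargs": {
  "increments": [
    {"offset":[0,0,1],"twist":0,"grip":0},
    {"offset":[0,0,2],"twist":0,"grip":0},
    {"offset":[0,0,2],"twist":0,"grip":0}
  ]
}}

```text
time: 7.27
tool_pos: [0.5094, 0.1705, 0.338]
tool_rot: [-0.0, 0.118, 0.993, -0.0]
contact_force: [-0.6, -0.3, -2.9]
gripper_width: 0.245
```

Request:
{"fn": "play_rows", "kwargs": {
  "increments": [
    {"offset":[0,0,1],"twist":0,"grip":0},
    {"offset":[0,0,2],"twist":0,"grip":0},
    {"offset":[0,0,2],"twist":0,"grip":0}
  ]
}}

```text
time: 7.52
tool_pos: [0.5094, 0.1705, 0.3358]
tool_rot: [-0.0, 0.118, 0.993, -0.0]
contact_force: [-0.3, -0.5, -2.9]
gripper_width: 0.248
```

Request:
{"fn": "play_rows", "kwargs": {
  "increments": [
    {"offset":[0,0,1],"twist":0,"grip":0},
    {"offset":[0,0,2],"twist":0,"grip":0},
    {"offset":[0,0,2],"twist":0,"grip":0}
  ]
}}

```text
time: 7.77
tool_pos: [0.5095, 0.1705, 0.3339]
tool_rot: [-0.0, 0.118, 0.993, -0.0]
contact_force: [-0.5, 1.0, -3.5]
gripper_width: 0.245
```

Request:
{"fn": "play_rows", "kwargs": {
  "increments": [
    {"offset":[0,0,1],"twist":0,"grip":0},
    {"offset":[0,0,2],"twist":0,"grip":0},
    {"offset":[0,0,2],"twist":0,"grip":0}
  ]
}}

```text
time: 8.02
tool_pos: [0.5097, 0.1706, 0.3329]
tool_rot: [0.001, 0.118, 0.993, 0.0]
contact_force: [-1.7, -0.0, 1.9]
gripper_width: 0.244
```

Request:
{"fn": "play_rows", "kwargs": {
  "increments": [
    {"offset":[-1,0,0.8],"twist":0,"grip":0},
    {"offset":[-4,0,1.5],"twist":0,"grip":0},
    {"offset":[-8,0,1.8],"twist":0,"grip":0},
    {"offset":[-12,0,2],"twist":0,"grip":0}
  ]
}}

```text
time: 8.35
tool_pos: [0.5216, 0.168, 0.3316]
tool_rot: [0.0, 0.117, 0.993, 0.001]
contact_force: [-4.1, 0.3, 6.6]
gripper_width: 0.246
```

Request:
{"fn": "play_rows", "kwargs": {
  "increments": [
    {"offset":[-3.5,0,0.2],"twist":0,"grip":0},
    {"offset":[-7,0,0.4],"twist":0,"grip":0},
    {"offset":[-10.5,0,0.6],"twist":0,"grip":0},
    {"offset":[-14,0,0.8],"twist":0,"grip":0},
    {"offset":[-17.5,0,1],"twist":0,"grip":0}
  ]
}}

```text
time: 8.77
tool_pos: [0.5387, 0.1639, 0.3308]
tool_rot: [0.0, 0.118, 0.993, 0.001]
contact_force: [-4.2, 1.5, 6.5]
gripper_width: 0.249
```

Request:
{"fn": "play_rows", "kwargs": {
  "increments": [
    {"offset":[-3.5,0,0.2],"twist":0,"grip":0},
    {"offset":[-7,0,0.4],"twist":0,"grip":0},
    {"offset":[-10.5,0,0.6],"twist":0,"grip":0},
    {"offset":[-14,0,0.8],"twist":0,"grip":0},
    {"offset":[-17.5,0,1],"twist":0,"grip":0}
  ]
}}

```text
time: 9.18
tool_pos: [0.5557, 0.1599, 0.3299]
tool_rot: [0.0, 0.118, 0.993, 0.001]
contact_force: [-3.8, 1.0, 7.4]
gripper_width: 0.25
```

Request:
{"fn": "play_rows", "kwargs": {
  "increments": [
    {"offset":[-3.5,0,0.2],"twist":0,"grip":0},
    {"offset":[-7,0,0.3],"twist":0,"grip":0},
    {"offset":[-10.5,0,0.5],"twist":0,"grip":0},
    {"offset":[-14,0,0.7],"twist":0,"grip":0},
    {"offset":[-17.5,0,0.8],"twist":0,"grip":0}
  ]
}}

```text
time: 9.6
tool_pos: [0.5726, 0.1558, 0.329]
tool_rot: [-0.0, 0.118, 0.993, 0.001]
contact_force: [-3.7, 0.8, 7.5]
gripper_width: 0.251
```

Request:
{"fn": "play_rows", "kwargs": {
  "increments": [
    {"offset":[-3.5,0,0.2],"twist":0,"grip":0},
    {"offset":[-7,0,0.3],"twist":0,"grip":0}
  ]
}}

```text
time: 9.77
tool_pos: [0.5794, 0.1541, 0.3287]
tool_rot: [-0.0, 0.118, 0.993, 0.001]
contact_force: [-4.6, 1.4, 6.6]
gripper_width: 0.251
```

Request:
{"fn": "play_rows", "kwargs": {
  "increments": [
    {"offset":[0,0,-8],"twist":0,"grip":0},
    {"offset":[0,0,-20],"twist":0,"grip":0},
    {"offset":[20,0,-20],"twist":0,"grip":0},
    {"offset":[48,0,-20],"twist":0,"grip":0},
    {"offset":[72,0,-20],"twist":0,"grip":0}
  ]
}}

```text
time: 10.18
tool_pos: [0.5082, 0.1706, 0.3473]
tool_rot: [0.0, 0.118, 0.993, -0.0]
contact_force: [-0.4, 0.3, -3.3]
gripper_width: 0.25
```

Request:
{"fn": "play_rows", "kwargs": {
  "increments": [
    {"offset":[0,0,0],"twist":0,"grip":0},
    {"offset":[0,0,8],"twist":0,"grip":0},
    {"offset":[0,0,14],"twist":0,"grip":0},
    {"offset":[0,0,17],"twist":0,"grip":0},
    {"offset":[0,0,17.5],"twist":0,"grip":0}
  ]
}}

```text
time: 10.6
tool_pos: [0.5099, 0.1705, 0.3299]
tool_rot: [0.0, 0.118, 0.993, 0.0]
contact_force: [-1.3, -0.2, 3.6]
gripper_width: 0.244
```

Request:
{"fn": "play_rows", "kwargs": {
  "increments": [
    {"offset":[0,0,0.5],"twist":0,"grip":0},
    {"offset":[0,0,1],"twist":0,"grip":0},
    {"offset":[0,0,1],"twist":0,"grip":0}
  ]
}}

```text
time: 10.85
tool_pos: [0.5096, 0.1706, 0.3295]
tool_rot: [0.001, 0.118, 0.993, 0.0]
contact_force: [-2.2, 0.4, 4.1]
gripper_width: 0.246
```

Request:
{"fn": "play_rows", "kwargs": {
  "increments": [
    {"offset":[-3,0,0.5],"twist":0,"grip":0},
    {"offset":[-6,0,0.9],"twist":0,"grip":0},
    {"offset":[-9.5,0,1.2],"twist":0,"grip":0},
    {"offset":[-13,0,1.4],"twist":0,"grip":0},
    {"offset":[-16.5,0,1.6],"twist":0,"grip":0}
  ]
}}

```text
time: 11.27
tool_pos: [0.5254, 0.167, 0.3283]
tool_rot: [-0.0, 0.118, 0.993, 0.001]
contact_force: [-4.2, 0.4, 8.1]
gripper_width: 0.247
```

Request:
{"fn": "play_rows", "kwargs": {
  "increments": [
    {"offset":[-3.5,0,0.2],"twist":0,"grip":0},
    {"offset":[-7,0,0.4],"twist":0,"grip":0},
    {"offset":[-10.5,0,0.6],"twist":0,"grip":0},
    {"offset":[-14,0,0.8],"twist":0,"grip":0},
    {"offset":[-17.5,0,0.9],"twist":0,"grip":0}
  ]
}}

```text
time: 11.68
tool_pos: [0.5424, 0.163, 0.3275]
tool_rot: [-0.0, 0.118, 0.993, 0.001]
contact_force: [-3.8, 0.1, 8.3]
gripper_width: 0.243
```

Request:
{"fn": "play_rows", "kwargs": {
  "increments": [
    {"offset":[-3.5,0,0.1],"twist":0,"grip":0},
    {"offset":[-7,0,0.3],"twist":0,"grip":0},
    {"offset":[-10.5,0,0.4],"twist":0,"grip":0},
    {"offset":[-14,0,0.6],"twist":0,"grip":0},
    {"offset":[-17.5,0,0.7],"twist":0,"grip":0}
  ]
}}

```text
time: 12.1
tool_pos: [0.5593, 0.1589, 0.3266]
tool_rot: [-0.0, 0.118, 0.993, 0.001]
contact_force: [-4.4, 0.5, 8.3]
gripper_width: 0.246
```

Request:
{"fn": "play_rows", "kwargs": {
  "increments": [
    {"offset":[-4,0,0.1],"twist":0,"grip":0},
    {"offset":[-8,0,0.3],"twist":0,"grip":0},
    {"offset":[-12,0,0.4],"twist":0,"grip":0},
    {"offset":[-16,0,0.6],"twist":0,"grip":0},
    {"offset":[-20,0,0.7],"twist":0,"grip":0}
  ]
}}

```text
time: 12.52
tool_pos: [0.5787, 0.1542, 0.3257]
tool_rot: [-0.001, 0.118, 0.993, 0.001]
contact_force: [-3.9, 0.9, 7.3]
gripper_width: 0.247
```

Request:
{"fn": "play_rows", "kwargs": {
  "increments": [
    {"offset":[0,0,-8],"twist":0,"grip":0},
    {"offset":[0,0,-20],"twist":0,"grip":0},
    {"offset":[20,0,-20],"twist":0,"grip":0},
    {"offset":[48,0,-20],"twist":0,"grip":0},
    {"offset":[71,0,-20],"twist":0,"grip":0}
  ]
}}

```text
time: 12.93
tool_pos: [0.5085, 0.1705, 0.3445]
tool_rot: [-0.0, 0.118, 0.993, -0.0]
contact_force: [-0.2, 0.2, -2.3]
gripper_width: 0.248
```

Request:
{"fn": "play_rows", "kwargs": {
  "increments": [
    {"offset":[0,0,0],"twist":0,"grip":0},
    {"offset":[0,0,8],"twist":0,"grip":0},
    {"offset":[0,0,14],"twist":0,"grip":0},
    {"offset":[0,0,17],"twist":0,"grip":0},
    {"offset":[0,0,18],"twist":0,"grip":0},
    {"offset":[0,0,18.5],"twist":0,"grip":0}
  ]
}}

```text
schema error: expected 1 to 5 rows
```

Request:
{"fn": "play_rows", "kwargs": {
  "increments": [
    {"offset":[0,0,8],"twist":0,"grip":0},
    {"offset":[0,0,14],"twist":0,"grip":0},
    {"offset":[0,0,17],"twist":0,"grip":0},
    {"offset":[0,0,18],"twist":0,"grip":0},
    {"offset":[0,0,18.5],"twist":0,"grip":0}
  ]
}}

```text
time: 13.35
tool_pos: [0.5103, 0.1704, 0.327]
tool_rot: [0.0, 0.118, 0.993, 0.0]
contact_force: [-1.7, -0.1, 3.1]
gripper_width: 0.247
```

Request:
{"fn": "play_rows", "kwargs": {
  "increments": [
    {"offset":[-3,0,0.5],"twist":0,"grip":0},
    {"offset":[-6,0,1],"twist":0,"grip":0},
    {"offset":[-9.5,0,1.3],"twist":0,"grip":0},
    {"offset":[-13,0,1.4],"twist":0,"grip":0},
    {"offset":[-16.5,0,1.5],"twist":0,"grip":0}
  ]
}}

```text
time: 13.77
tool_pos: [0.5266, 0.1667, 0.3263]
tool_rot: [0.001, 0.118, 0.993, 0.001]
contact_force: [-4.0, 0.9, 5.9]
gripper_width: 0.248
```

Request:
{"fn": "play_rows", "kwargs": {
  "increments": [
    {"offset":[-3.5,0,0.3],"twist":0,"grip":0},
    {"offset":[-7,0,0.5],"twist":0,"grip":0},
    {"offset":[-10.5,0,0.6],"twist":0,"grip":0},
    {"offset":[-14,0,0.7],"twist":0,"grip":0},
    {"offset":[-17.5,0,0.8],"twist":0,"grip":0}
  ]
}}

```text
time: 14.18
tool_pos: [0.5437, 0.1627, 0.3259]
tool_rot: [0.001, 0.118, 0.993, 0.001]
contact_force: [-3.6, 0.3, 8.2]
gripper_width: 0.245
```

Request:
{"fn": "play_rows", "kwargs": {
  "increments": [
    {"offset":[-3.5,0,0],"twist":0,"grip":0},
    {"offset":[-7,0,0],"twist":0,"grip":0},
    {"offset":[-10.5,0,0],"twist":0,"grip":0},
    {"offset":[-14,0,0],"twist":0,"grip":0},
    {"offset":[-17.5,0,0],"twist":0,"grip":0}
  ]
}}

```text
time: 14.6
tool_pos: [0.5606, 0.1586, 0.3259]
tool_rot: [0.0, 0.118, 0.993, 0.001]
contact_force: [-4.4, 1.3, 8.0]
gripper_width: 0.243
```

Request:
{"fn": "play_rows", "kwargs": {
  "increments": [
    {"offset":[-4,0,0],"twist":0,"grip":0},
    {"offset":[-8,0,0],"twist":0,"grip":0},
    {"offset":[-12,0,0],"twist":0,"grip":0},
    {"offset":[-16,0,0],"twist":0,"grip":0},
    {"offset":[-20,0,0],"twist":0,"grip":0}
  ]
}}

```text
time: 15.02
tool_pos: [0.58, 0.1539, 0.3257]
tool_rot: [0.0, 0.118, 0.993, 0.001]
contact_force: [-4.0, 0.9, 8.8]
gripper_width: 0.25
```

Request:
{"fn": "play_rows", "kwargs": {
  "increments": [
    {"offset":[0,0,-8],"twist":0,"grip":0},
    {"offset":[0,0,-25],"twist":0,"grip":0},
    {"offset":[0,0,-45],"twist":0,"grip":0},
    {"offset":[0,0,-60],"twist":0,"grip":0}
  ]
}}

```text
time: 15.35
tool_pos: [0.5794, 0.1535, 0.3842]
tool_rot: [0.0, 0.118, 0.993, -0.0]
contact_force: [0.6, 0.7, -3.4]
gripper_width: 0.247
```

Request:
{"fn": "play_rows", "kwargs": {
  "increments": [
    {"offset":[-9,-35,0],"twist":-0.08,"grip":0},
    {"offset":[-19,-70,0],"twist":-0.16,"grip":0},
    {"offset":[-28,-104,0],"twist":-0.24,"grip":0},
    {"offset":[-38,-139,0],"twist":-0.32,"grip":0},
    {"offset":[-47,-174,0],"twist":-0.393,"grip":0}
  ]
}}

```text
time: 15.77
tool_pos: [0.5841, -0.0282, 0.383]
tool_rot: [-0.0, -0.08, 0.997, -0.0]
contact_force: [1.0, -0.2, -3.0]
gripper_width: 0.251
```

```bash
python3 - <<'E'
from h import *
im,T=snap("scene","scene3"); im2,T2=snap("side","side3")
for n in ("file_grip","vise"):
    for d in manip.tip_of(n,"side")[:1]: print(n,d["p"],w("side",d["xyz"],T2))
A=cv2.resize(im[195:305,280:390],(400,400),interpolation=cv2.INTER_CUBIC);B=cv2.resize(im2[140:240,180:280],(400,400),interpolation=cv2.INTER_CUBIC)
cv2.imwrite("pics/z3.png",np.hstack([A,B]))
st(); go([.590,-.207,.385],.153-np.pi)
E
```

```text
file_grip 0.81 [ 0.584  -0.036   0.2278]
vise 0.81 [ 0.5536  0.1592 -0.003 ]
t 15.967 p [ 0.5842 -0.0275  0.383 ] q [-0.0004 -0.077   0.997   0.0002] F [-0.4305  0.456  -2.8853] g 0.2467980859206356
offset [  21.7759 -178.2539   -2.0859] twist 0.0011311197921020089 head -2.987461533797691
```

View pics/z3.png

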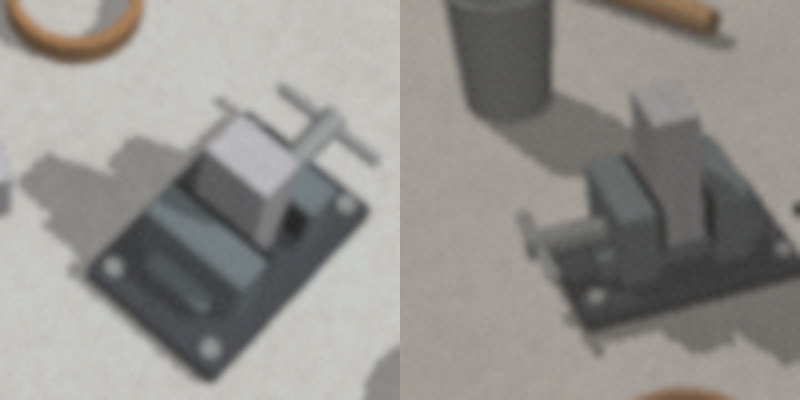

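Both views show the rail end flat, with the earlier lip line gone. Going to the tray.

Request:
{"fn": "play_rows", "kwargs": {
  "increments": [
    {"offset":[4,-36,0],"twist":0,"grip":0},
    {"offset":[9,-72,0],"twist":0,"grip":0},
    {"offset":[13,-108,0],"twist":0,"grip":0},
    {"offset":[18,-144,0],"twist":0,"grip":0},
    {"offset":[22,-178,0],"twist":0,"grip":0}
  ]
}}

```text
time: 16.38
tool_pos: [0.5905, -0.2059, 0.3834]
tool_rot: [-0.0, -0.079, 0.997, 0.0]
contact_force: [-0.2, 0.6, -2.6]
gripper_width: 0.252
```

Request:
{"fn": "play_rows", "kwargs": {
  "increments": [
    {"offset":[0,0,30],"twist":0,"grip":0},
    {"offset":[0,0,65],"twist":0,"grip":0},
    {"offset":[0,0,100],"twist":0,"grip":0},
    {"offset":[0,0,130],"twist":0,"grip":0},
    {"offset":[0,0,130],"twist":0,"grip":0}
  ]
}}

```text
time: 16.8
tool_pos: [0.5876, -0.2029, 0.2448]
tool_rot: [-0.007, -0.079, 0.997, 0.004]
contact_force: [-1.3, 0.5, -4.6]
gripper_width: 0.254
```

```bash
python3 - <<'E'
from h import *
im,T=snap("scene","scene4"); 
for n in ("file_grip","file_toe","tray"):
    for d in manip.tip_of(n,"scene")[:1]: print(n,d["p"],w("scene",d["xyz"],T))
im,T=snap("wrist","w4")
for n in ("file_grip","tray"):
    for d in manip.tip_of(n,"wrist")[:1]: print(n,d["p"],w("wrist",d["xyz"],T))
st(); go([.590,-.207,.21],.153-np.pi)
E
```

```text
file_grip 0.8 [ 0.583  -0.2029  0.0883]
tray 0.91 [ 0.5962 -0.209   0.0012]
file_grip 0.73 [ 0.592  -0.2081  0.0995]
t 17.15 p [ 0.5914 -0.2058  0.2571] q [ 0.0023 -0.0787  0.9969 -0.0014] F [-0.0415  0.6131 -2.7014] g 0.24688664857563175
offset [ 1.7398 -0.7965 47.0874] twist 0.004538505680955929 head -2.984054147908837
```

View pics/w4.png

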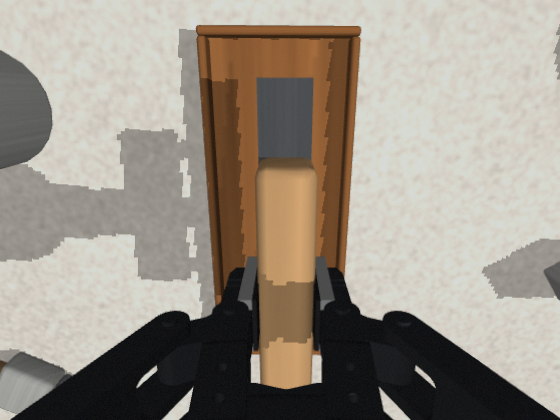

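The file hangs centred between the tray walls (280 of 200–360 px) and aligned. Lowering.

Request:
{"fn": "play_rows", "kwargs": {
  "increments": [
    {"offset":[0,0,12],"twist":0,"grip":0},
    {"offset":[0,0,24],"twist":0,"grip":0},
    {"offset":[0,0,34],"twist":0,"grip":0},
    {"offset":[0,0,40],"twist":0,"grip":0},
    {"offset":[0,0,42],"twist":0,"grip":0}
  ]
}}

```text
time: 17.57
tool_pos: [0.5892, -0.2052, 0.209]
tool_rot: [-0.002, -0.078, 0.997, 0.001]
contact_force: [-3.0, -0.1, 1.2]
gripper_width: 0.247
```

Request:
{"fn": "play_rows", "kwargs": {
  "increments": [
    {"offset":[0,0,1],"twist":0,"grip":0},
    {"offset":[0,0,2],"twist":0,"grip":0},
    {"offset":[0,0,2.5],"twist":0,"grip":0},
    {"offset":[0,0,2.5],"twist":0,"grip":0}
  ]
}}

```text
time: 17.9
tool_pos: [0.5904, -0.2057, 0.2096]
tool_rot: [0.0, -0.079, 0.997, -0.0]
contact_force: [-0.1, -0.1, -2.5]
gripper_width: 0.25
```

Not quite loaded yet, so I'll go a little lower, then release.

Request:
{"fn": "play_rows", "kwargs": {
  "increments": [
    {"offset":[0,0,0.5],"twist":0,"grip":0},
    {"offset":[0,0,1],"twist":0,"grip":0},
    {"offset":[0,0,1],"twist":0,"grip":0}
  ]
}}

```text
time: 18.15
tool_pos: [0.5904, -0.2057, 0.2089]
tool_rot: [0.0, -0.079, 0.997, -0.0]
contact_force: [-1.6, -0.7, 0.0]
gripper_width: 0.247
```

Request:
{"fn": "play_rows", "kwargs": {
  "increments": [
    {"offset":[0,0,0],"twist":0,"grip":0.4},
    {"offset":[0,0,0],"twist":0,"grip":0.6},
    {"offset":[0,0,0],"twist":0,"grip":0.8},
    {"offset":[0,0,0],"twist":0,"grip":1},
    {"offset":[0,0,0],"twist":0,"grip":1}
  ]
}}

```text
time: 18.57
tool_pos: [0.5903, -0.2056, 0.2086]
tool_rot: [0.0, -0.079, 0.997, -0.0]
contact_force: [-0.1, 0.2, -0.2]
gripper_width: 0.934
```

Request:
{"fn": "play_rows", "kwargs": {
  "increments": [
    {"offset":[0,0,0],"twist":0,"grip":1},
    {"offset":[0,0,0],"twist":0,"grip":1},
    {"offset":[0,0,-10],"twist":0,"grip":1},
    {"offset":[0,0,-35],"twist":0,"grip":1},
    {"offset":[0,0,-70],"twist":0,"grip":1}
  ]
}}

```text
time: 18.98
tool_pos: [0.5888, -0.205, 0.2757]
tool_rot: [-0.003, -0.078, 0.997, 0.002]
contact_force: [1.1, -0.6, 0.4]
gripper_width: 0.998
```

Request:
{"fn": "play_rows", "kwargs": {
  "increments": [
    {"offset":[0,0,-35],"twist":0,"grip":1},
    {"offset":[0,0,-70],"twist":0,"grip":1},
    {"offset":[0,0,-100],"twist":0,"grip":1},
    {"offset":[0,0,-110],"twist":0,"grip":1},
    {"offset":[0,0,-110],"twist":0,"grip":1}
  ]
}}

```text
time: 19.4
tool_pos: [0.5909, -0.2059, 0.3937]
tool_rot: [0.004, -0.079, 0.997, -0.002]
contact_force: [0.1, -0.8, 0.1]
gripper_width: 1.002
```

```bash
python3 - <<'E'
from h import *
st()
for c in ("scene","side","wrist"):
    im,T=snap(c,c+"5")
    for n in ("file_grip","file_toe","tray")+(("tape_roll","offcut","brush_pot","glue_bottle","paint_tin") if c=="side" else ()):
        for d in manip.tip_of(n,c)[:1]: print(c,n,round(d["p"],2),w(c,d["xyz"],T))
E
```

```text
t 19.4 p [ 0.5909 -0.2059  0.3937] q [ 0.0037 -0.0786  0.9969 -0.0022] F [ 0.1106 -0.8357  0.1262] g 1.0016996291025533
scene file_grip 0.93 [ 0.588  -0.2095  0.0545]
scene file_toe 0.89 [ 0.674  -0.1953  0.0017]
scene tray 0.65 [ 0.593  -0.21    0.0005]
side file_grip 0.56 [ 0.5871 -0.2081  0.0548]
side file_toe 0.66 [ 0.669  -0.1934  0.005 ]
side tray 0.75 [ 0.5891 -0.212  -0.0002]
side tape_roll 0.95 [ 0.4482 -0.0021 -0.0021]
side offcut 0.66 [ 0.5999  0.011  -0.0007]
side brush_pot 0.84 [ 0.5676  0.3949 -0.0028]
side glue_bottle 0.88 [ 0.457  -0.3805 -0.0008]
side paint_tin 0.95 [ 0.5449 -0.3954 -0.0021]
wrist file_grip 0.65 [ 0.5878 -0.2096  0.0525]
wrist file_toe 0.86 [ 0.6756 -0.1978  0.0007]
wrist tray 0.79 [ 0.5907 -0.212   0.0002]
```

View pics/wrist5.png

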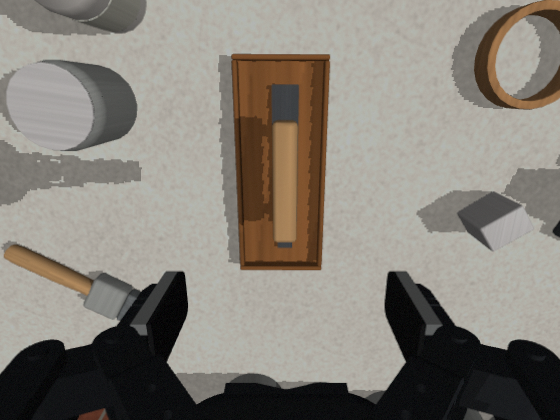

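The file lies flat and centred in the tray (bar at px (285,180)), nothing is touching it, and the bystanders are where they were.

```bash
python3 -c "
from h import *
print(manip.job_done()); st()"
```

```text
the job is handed in; nothing more can be done
None
the job is handed in; nothing more can be done
```

I filed the burr down with three forward strokes, put the file back in its tray, and handed the job in at about 19 s of the 72 s allowed. `job_done` gives no verdict, so everything below is from my own checks.

- **Strokes:** I gripped the file across its bar and found the rail by feel. Each stroke ran with the toe from about 40 mm to about 110 mm ahead of the vice's middle. I pressed with roughly 9–12 N on the burr and lifted the file 20 mm clear on each return.
- **Burr:** It looks flush. Over the second half of the third stroke the height was fixed and the force held steady at about 11 N, so nothing more was coming off. The pictures show the rail end flat with no lip. I could not read the burr's value directly.
- **File in tray:** All three cameras put the grip within about 5 mm of the tray's middle. It is in line with the tray, with the grip at z of about 0.054 m. The gripper is open and about 19 cm above it.
- **Things around it:** The tape roll, offcut, pot, bottle and tin are all within about 3 mm of where the side camera first saw them.

No check failed. The camera estimates disagreed with each other by 2–5 mm, well inside the margins.

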